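# Close the pressure tester's clamp nut by hand, then with the spanner

### The arm

A 6-joint arm with a two-finger parallel gripper is mounted at the origin on the work surface. World frame = base frame: x ahead of the robot, y to its left, z up, the work surface at z = 0. Lengths are in m, angles in degrees, forces in N, time in s.
With the tool pointing down it reaches from about 0.25 to 0.725 m from the base axis. Payload 9.7 kg.
Tool frame: the origin (TCP) lies midway between the tips of the shut fingers; the grasp point (between the pads) lies 19 mm behind it; z points along the fingers, y is the line along which they close (so a half turn about z gives the same grasp; the last joint's range is limited). The gripper opens to 85 mm and grips with 20 to 120 N. Pads are 22 mm wide; open, the fingers measure 114 mm over their backs; the gripper's body (76 mm by 85 mm) begins 54 mm behind the grasp point. The pads swing forward as they close: fully open they stand 13 mm farther back than shut.
Start: joints at [70.818, 4.979, 10.078, 95.1, 0, 90], TCP at [0.181, 0.519, 0.231] pointing down, gripper open.
Joint ranges: [-179.16, 179.16], [-48.56, 103.87], [-65.8, 70.77], [-126.05, 130.52], [-82.76, 87.17], [-180, 180]. Speed limits (degrees/s): [127.2, 127.2, 147.25, 180, 180, 180].

### API

Orientations are given as [roll, pitch, yaw] about the fixed x, y, z axes, in that order (R = Rz(yaw) Ry(pitch) Rx(roll)).
In Python, from workcell import readout, imaging, bot, spotter gives the robot as it stands.
- The arm moves only by the shell command python3 -m jog 'ROWS' [FORCE]. ROWS is JSON, a list of rows, each an object with "rotation": the turn, a rotation vector about the world's x, y, z in degrees, a list of three; "translation": the shift along the world's x, y, z in mm, a list of three; "grip": the finger opening in mm, from 0 to 85.4. In form: [{"rotation": [wx, wy, wz], "translation": [dx, dy, dz], "grip": grip}, ...]. A call has 1 to 20 rows; each row is the pose to reach, as a shift and turn from the pose commanded when the call began; what a row does not reach only later rows make up. A row lasts 1/10 s, in which the tool goes at most 50 mm and 8.59 degrees, less where a joint would pass 70% of its speed; a pose out of reach is approached as far as the arm can. A call with a gripper value outside its range is refused whole. The fingers move at their own pace and stop on an object; FORCE is the grip in N (left out, the last holds). Time passes only in rows, so rows that repeat a pose let the fingers close. It gives the time, the measured TCP pose, the force, the opening and the grip force at its end, in the units of the state.
- readout.get_obs(): the state, without advancing time (a new reading comes with each control period).
- imaging.camera(name): name is "scene" or "side" or "wrist"; returns (picture, depth): 420x560x3 uint8, red, green, blue; 420x560 float32, m along the optical axis (not along the pixel's ray), 0 where there is no reading.
- imaging.camera_info(name): a dict with "vertical_fov" (degrees; the focal length in pixels is half the picture's height over the tangent of half this angle, whatever the lens; pixels are square), "cx", "cy" (the principal point, pixels), "k1" (the pictures are not rectified: a ray, as slopes to the right and down, at radius r is drawn at 1 + k1 r^2 times it, then the intrinsics apply), "extrinsics" (4x4, takes a point from camera to world coordinates); the wrist camera has in their place "tool_from_camera" (4x4, takes a point from camera to tool coordinates, whose origin is the TCP and whose axes are the flange's). Camera axes: x right, y down, z forward; pixel columns grow to the right and rows downward; lengths in m; the calibration is good to about 2 mm. A picture is of the moment at which its call begins: read the wrist's pose just before it. camera_info takes no time and is no camera call.
- bot.job_done(): hands the job in; it is judged then, once.
Trained networks look in the newest picture that a camera, given by its name, has taken for a name from the list of things; names that differ only in an ending like _2 or _b are one class to them, and where a whole thing is asked for, a point or a joint stands for the part that bears it (a point fixed in the world has none). Each returns a list of dicts, best first, with "confidence" (0 to 1); they miss things now and then, are a little off and sometimes report something else, mostly with a low value. They report only what shows in the picture. A call takes as long as a camera call. They do not tell look-alikes from the thing itself.
- spotter.spot_in(camera, target): "box" ([centre column, centre row, width, height] in pixels, round what is visible of it).
- spotter.mark_of(camera, target): "uv" ([column, row] in pixels: a listed point, or the origin of a listed thing).
The state is a dict: "time": time; "q": joint angles; "qd": joint speeds; "joint_efforts": joint torques, N m; "ee_pos": TCP position; "tcp_rot": TCP orientation; "wrist_force": force on the tool from outside, world axes, zero at the start; "torque": the same for the moment, N m; "opening": finger opening in m; "grasp_force": force on a finger pad.
Only numpy, scipy, OpenCV 4.12 (cv2) and the standard library are available. Lean on these libraries where they do the work, as an engineer would, in place of code of your own. Each camera call takes 0.05 s, during which the arm holds its last target. There are 200 camera calls.

### The job

Close the big brass clamp nut on the watch pressure tester: with the fingers, turn it clockwise until its tab points at the short rib on the sloping face, and let go. Then put the open-ended spanner on the nut's flats and turn it on, fully home, until the tab meets the stop pin. Finally take the spanner off and lay it (do not drop it) flat on the counter clear of the tester, leaving the other things on the counter where they are.

Things in the scene. Friction and masses are not known exactly. Their poses are not given: they have to be found in the camera images.
- tester: Fixed watch pressure tester, grey/white steel, 170 (x) x 130 (y) mm. Origin: centre of its underside; x from low front to high back. Its face (160 mm long, 130 wide) slopes 28 degrees from level, from 62 mm high at the front (-x) to 138 mm at the back. The nut stands square to the face; its axis meets the face 100 mm above the origin.
- nut_mid (a point): On the axis of the captive brass hex nut, at mid-hexagon, 29 mm out from the face. Turns with the nut: z along the axis, out of the face (28 degrees from vertical, leaning to the tester's front), x towards the nut's tab. Hexagon 44 mm across flats, 40 mm tall (9 to 49 mm from the face); one flat faces +x, the others every 60 degrees. A 24 mm wide stud ends 6 mm above it.
- nut (a joint): Nut turn in rad, clockwise positive seen from outside the face (right-hand about the axis pointing into the face). 0: tab points straight up the slope; 1.2: at the short rib; 1.8: against the stop pin, its limit. Starts at 0 to 0.3. Stays where left; resists with about 0.3 N m; does not move along its axis.
- handtight_rib (a point): Top of the short steel rib (18 x 8 x 6 mm, its length pointing at the nut's axis) on the sloping face, 58 mm from the nut's axis: the mark for hand-tight.
- wrench: Loose flat steel open-ended spanner, 14 mm thick, 200 mm long, 0.24 to 0.38 kg. Origin: centre of the jaw, on the underside; z up, x out of the mouth, handle to -x. Jaw gap 46.5 mm, parallel from x = -28 (throat) to 22 mm, flared tips to 33 mm; head about 90 mm wide, tapering to the handle by x = -75. Handle 20 mm wide to x = -155, round end of radius 12. Centre of mass near x = -54 mm.
- cellbox: Bystander: fixed closed wooden box of cells with brass hinges, 104 x 134 mm, 62 mm high. Origin: centre of the underside.
- caseholder: Bystander: loose round chrome case holder, 68 mm in diameter (its screw sticks out to 60 mm along its x), 36 mm high. Origin: centre of the underside.
- loupe: Bystander: loose blue glass loupe standing on its rim, 60 mm in diameter, 40 mm high. Origin: centre of the underside.
- watch: Bystander: loose gold dress watch lying flat, 174 mm long along its x, 42 mm wide, 10 mm high. Origin: centre of the underside.
- nut_tab (a point): Tip of the nut's tab, 45 mm from the axis, 6 mm out from the face; axes as nut_mid. The tab is 10 mm wide, on a round flange of radius 30 mm under the hexagon (3 to 9 mm from the face).
- stop_pin (a point): Top of the steel stop pin, 10 mm in diameter, standing 12 mm out of the face, 41 mm from the nut's axis; the tab's side meets it when the nut is home.
Things that resemble listed ones, but are neither listed nor needed, are in the scene too. Of the things that look like the tester, the smaller one is meant.

How it is judged:
By the outcome, as a careful person would: the job done as asked, in the order asked, and still so for the second after the job is handed in, with the robot touching nothing.
It also fails if it takes over 61 s, if anything falls off the work surface, if the arm or the gripper's body presses on something with over 40 N, if the wrist force passes 120 N, or if a joint passes its speed limit or range.

## Working session

There is one attempt and no reset: what is moved stays moved. The work goes in short steps, Python scripts to look and compute and a shell command to move; the robot and the scene stay as the last step left them, time stands still between calls to the robot, and variables do not carry over. Pictures are saved under pics/ and viewed, at most 10 in all, crops included, and the job is handed in when it is done.

```bash
mkdir -p pics; ls; cat > h.py <<'E'
import numpy as np, cv2, json
from scipy.spatial.transform import Rotation as R
from workcell import readout, imaging, bot, spotter
def K(ci): 
    f=210/np.tan(np.radians(ci["vertical_fov"]/2)); return f,ci["cx"],ci["cy"],ci["k1"]
def T(name,obs=None):
    ci=imaging.camera_info(name)
    if "extrinsics" in ci: return np.array(ci["extrinsics"])
    o=obs or readout.get_obs(); M=np.eye(4); M[:3,3]=o["ee_pos"]; M[:3,:3]=R.from_euler("xyz",o["tcp_rot"],degrees=True).as_matrix()
    return M@np.array(ci["tool_from_camera"])
def slopes(name,uv):
    f,cx,cy,k=K(imaging.camera_info(name)); d=np.atleast_2d((np.array(uv,float)-[cx,cy])/f); s=d.copy()
    for _ in range(20): s=d/(1+k*(s**2).sum(1,keepdims=True))
    return s
def ray(name,uv,M):
    s=slopes(name,uv); v=np.c_[s,np.ones(len(s))]@M[:3,:3].T; return M[:3,3],v   # p=o+depth*v
def pt(name,uv,depth,M):
    uv=np.atleast_2d(uv); o,v=ray(name,uv,M)
    z=[np.median(depth[max(0,int(b)-1):int(b)+2,max(0,int(a)-1):int(a)+2]) for a,b in np.round(uv)]
    return o+np.array(z)[:,None]*v
def planez(name,uv,z,M):
    o,v=ray(name,uv,M); return o+((z-o[2])/v[:,2])[:,None]*v
def proj(name,p,M):
    f,cx,cy,k=K(imaging.camera_info(name)); c=(np.atleast_2d(p)-M[:3,3])@M[:3,:3]; s=c[:,:2]/c[:,2:]
    return s*(1+k*(s**2).sum(1,keepdims=True))*f+[cx,cy]
E
python3 - <<'E'
from h import *
o=readout.get_obs(); print(o)
for c in ["scene","side"]:
    im,d=imaging.camera(c); np.save(f"pics/{c}_d.npy",d); cv2.imwrite(f"pics/{c}.png",im[:,:,::-1]); M=T(c)
    print(c,M[:3,3].round(3),K(imaging.camera_info(c)))
    for n in ["tester","nut_mid","nut_tab","handtight_rib","stop_pin","wrench","cellbox","caseholder","loupe","watch"]:
        for m in spotter.mark_of(c,n)[:3]: print(n,np.round(m["uv"]),round(m["confidence"],2),pt(c,m["uv"],d,M).round(3))
E
```

```text
pics
{'time': 0.0, 'q': array([ 7.08189654e+01,  5.01199163e+00,  1.00352739e+01,  9.50981035e+01,
       -1.82151606e-03,  9.00008299e+01]), 'qd': array([-0.0171924 ,  0.08990357,  0.05468846, -0.0199153 , -0.04077316,
       -0.03320199]), 'joint_efforts': array([-1.73858789e-03, -5.20389998e+01,  4.64803505e+01,  1.63810834e-02,
        8.68305756e-05, -3.62655442e-06]), 'ee_pos': array([0.18064348, 0.51926322, 0.23058184]), 'tcp_rot': array([-1.79925179e+02,  1.82259826e-03,  1.60818138e+02]), 'wrist_force': array([-0.84643131, -0.59210879,  0.0542568 ]), 'torque': array([ 0.00427625, -0.0172773 , -0.0608888 ]), 'grasp_force': 0.0, 'opening': 0.08590573188613775}
scene [1.085 0.063 1.101] (np.float64(496.4331939578467), 270.3937481968536, 217.59650467692518, -0.1839699623681614)
tester [154. 146.] 0.87 [[ 0.306 -0.292  0.139]]
tester [270. 277.] 0.77 [[0.639 0.026 0.125]]
nut_mid [266. 252.] 0.87 [[0.589 0.014 0.145]]
nut_mid [147. 104.] 0.87 [[ 0.204 -0.323  0.185]]
nut_tab [143. 121.] 0.97 [[ 0.247 -0.33   0.167]]
nut_tab [264. 270.] 0.83 [[0.622 0.012 0.123]]
handtight_rib [11
[... 556 characters left out ...]
)
tester [310. 211.] 0.84 [[ 0.568 -0.045  0.08 ]]
tester [230. 348.] 0.84 [[ 0.189 -0.413  0.115]]
nut_mid [214. 309.] 0.82 [[ 0.178 -0.354  0.195]]
nut_tab [322. 185.] 0.81 [[0.632 0.009 0.119]]
nut_tab [240. 299.] 0.67 [[ 0.246 -0.329  0.167]]
handtight_rib [324. 197.] 0.97 [[ 0.615 -0.037  0.114]]
handtight_rib [247. 330.] 0.8 [[ 0.235 -0.405  0.149]]
stop_pin [307. 202.] 0.93 [[ 0.573 -0.011  0.088]]
stop_pin [224. 337.] 0.7 [[ 0.183 -0.391  0.133]]
stop_pin [242. 234.] 0.57 [[0.362 0.004 0.019]]
wrench [358. 301.] 0.57 [[ 0.574 -0.344 -0.001]]
cellbox [265. 167.] 0.68 [[0.541 0.263 0.036]]
caseholder [243. 234.] 0.94 [[0.363 0.003 0.017]]
loupe [380. 256.] 0.53 [[ 0.701 -0.242  0.021]]
```

View pics/scene.png

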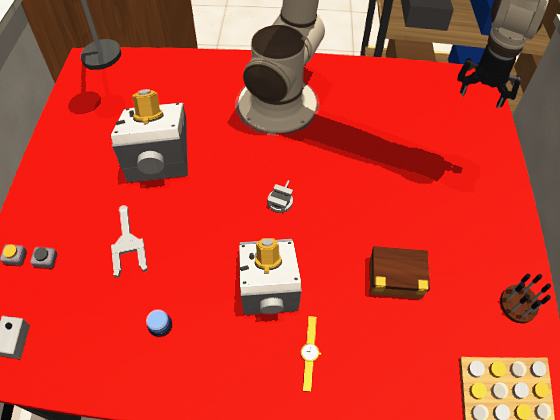

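View pics/side.png

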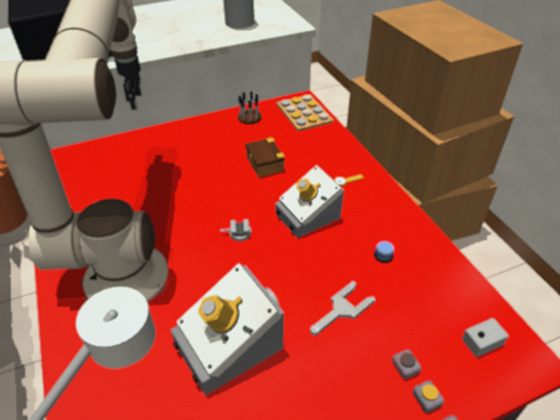

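Candidates: the tester is either the small one at scene (270,277) or the large one at (154,146), and I choose the small one. Its nut is the one at (266,252), not (147,104). There is only one spanner, at (128,240). Next I fit the face plane from depth and check a close crop.

```bash
cat > fit.py <<'E'
from h import *
def face(c,d,M,uvc,w=60):
    # RANSAC for the 28deg plane near uvc
    vv,uu=np.mgrid[max(0,int(uvc[1])-w):min(420,int(uvc[1])+w),max(0,int(uvc[0])-w):min(560,int(uvc[0])+w)]
    uv=np.c_[uu.ravel(),vv.ravel()]; z=d[uv[:,1],uv[:,0]]; uv=uv[z>0]; z=z[z>0]
    o,v=ray(c,uv,M); P=o+z[:,None]*v
    P=P[(P[:,2]>.05)&(P[:,2]<.15)&(np.hypot(*(P[:,:2]-[.585,.02]).T)<.12)]
    rng=np.random.default_rng(0); best=None
    for _ in range(1500):
        a,b,e=P[rng.choice(len(P),3,False)]; n=np.cross(b-a,e-a); L=np.linalg.norm(n)
        if L<1e-5: continue
        n/=L; n*=np.sign(n[2])
        if abs(np.degrees(np.arccos(n[2]))-28)>5: continue
        i=abs((P-a)@n)<.002
        if best is None or i.sum()>best.sum(): best=i
    Q=P[best]; m=Q.mean(0); n=np.linalg.svd(Q-m,full_matrices=False)[2][2]; n*=np.sign(n[2]); return m,n,Q
if __name__=="__main__":
    for c,uv in [("scene",(268,265)),("side",(312,200))]:
        d=np.load(f"pics/{c}_d.npy"); M=T(c); m,n,Q=face(c,d,M,uv)
        r=cv2.minAreaRect((Q[:,:2]*1000).astype(np.float32))
        print(c,len(Q),m.round(4),n.round(4),"tilt",np.degrees(np.arccos(n[2])).round(1),"yaw",np.degrees(np.arctan2(-n[1],-n[0])).round(1),r)
    a=cv2.imread("pics/scene.png")[215:325,215:325]; b=cv2.imread("pics/scene.png")[195:290,80:180]
    cv2.imwrite("pics/crop1.png",np.hstack([cv2.resize(a,(400,400),interpolation=3),cv2.resize(b,(400,400),interpolation=3)]))
E
python3 fit.py
```

```text
scene 1534 [0.605  0.0202 0.1083] [-0.4619 -0.0687  0.8843] tilt 27.8 yaw 8.5 ((591.35791015625, 17.510345458984375), (144.52420043945312, 129.36636352539062), 8.86126708984375)
side 762 [0.5914 0.0069 0.0978] [-0.4578 -0.0754  0.8859] tilt 27.6 yaw 9.3 ((581.8101196289062, 9.820655822753906), (159.1354522705078, 133.741455078125), 9.701371192932129)
```

View pics/crop1.png

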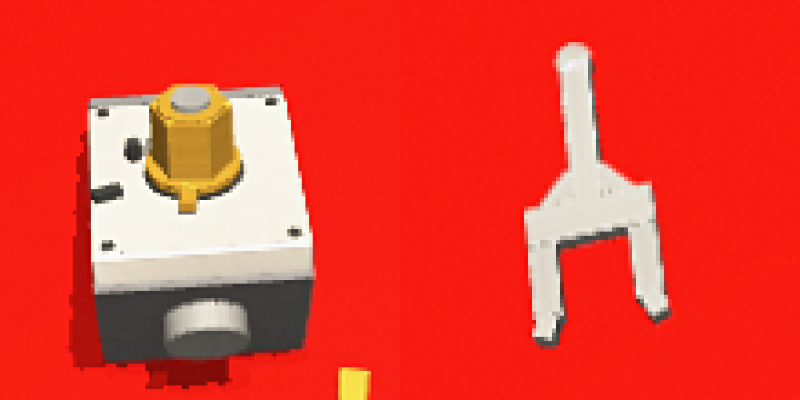

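Crop: the small tester's tab points up-slope (crop 187,205), with the rib at (105,193) and the pin at (133,150). The spanner's mouth points to +x.

```bash
cat > tgt.py <<'E'
from h import *
def frame(psi):
    c,s=np.cos(np.radians(psi)),np.sin(np.radians(psi)); t=np.radians(28)
    a=np.array([-np.sin(t)*c,-np.sin(t)*s,np.cos(t)]); u=np.array([np.cos(t)*c,np.cos(t)*s,np.sin(t)]); return a,u
def dirn(a,u,cw): # direction in the face, cw degrees from up-slope
    return R.from_rotvec(-a*np.radians(cw)).apply(u)
def move(p,z,y,o=None):
    o=o or readout.get_obs(); R0=R.from_euler("xyz",o["tcp_rot"],degrees=True)
    y=y-z*(y@z); y/=np.linalg.norm(y)
    best=None
    for s in (1,-1):
        R1=R.from_matrix(np.c_[np.cross(s*y,z),s*y,z]); rv=(R1*R0.inv()).as_rotvec(degrees=True)
        if best is None or np.linalg.norm(rv)<np.linalg.norm(best): best=rv
    print("rot",best.round(2),"tr",((p-o["ee_pos"])*1000).round(1))
E
python3 - <<'E'
from tgt import *
print(np.array(imaging.camera_info("wrist")["tool_from_camera"]).round(3),imaging.camera_info("wrist")["vertical_fov"])
a,u=frame(9); move(np.array([.587,.016,.1])+a*.15,-a,dirn(a,u,5))
E
```

```text
[[-0.    -0.95  -0.312  0.08 ]
 [ 1.    -0.001  0.001 -0.   ]
 [-0.001 -0.312  0.95  -0.142]
 [ 0.     0.     0.     1.   ]] 63.189673754483195
rot [ 19.98 -21.87 -65.42] tr [ 336.7 -514.5    1.2]
```

```bash
python3 -m jog '[{"rotation":[5,-5.5,-16.4],"translation":[60,-90,60],"grip":85},{"rotation":[10,-11,-32.7],"translation":[150,-230,60],"grip":85},{"rotation":[10,-11,-32.7],"translation":[150,-230,60],"grip":85},{"rotation":[10,-11,-32.7],"translation":[150,-230,60],"grip":85},{"rotation":[10,-11,-32.7],"translation":[150,-230,60],"grip":85},{"rotation":[20,-21.9,-65.4],"translation":[337,-515,20],"grip":85},{"rotation":[20,-21.9,-65.4],"translation":[337,-515,20],"grip":85},{"rotation":[20,-21.9,-65.4],"translation":[337,-515,20],"grip":85},{"rotation":[20,-21.9,-65.4],"translation":[337,-515,20],"grip":85},{"rotation":[20,-21.9,-65.4],"translation":[337,-515,20],"grip":85},{"rotation":[20,-21.9,-65.4],"translation":[337,-515,1],"grip":85},{"rotation":[20,-21.9,-65.4],"translation":[337,-515,1],"grip":85},{"rotation":[20,-21.9,-65.4],"translation":[337,-515,1],"grip":85},{"rotation":[20,-21.9,-65.4],"translation":[337,-515,1],"grip":85},{"rotation":[20,-21.9,-65.4],"translation":[337,-515,1],"grip":85},{"rotation":[20,-21.9,-65.4],"translation":[337,-515,1],"grip":85}]' 60
cat > wl.py <<'E'
from tgt import *
import sys
o=readout.get_obs(); im,d=imaging.camera("wrist"); M=T("wrist",o); cv2.imwrite(f"pics/{sys.argv[1]}.png",im[:,:,::-1]); np.save(f"pics/{sys.argv[1]}_d.npy",d); np.save(f"pics/{sys.argv[1]}_M.npy",M)
print("q",o["q"].round(1),"F",o["wrist_force"].round(1),"t",o["time"])
for n in sys.argv[2:]:
    for m in spotter.mark_of("wrist",n)[:2]: print(n,np.round(m["uv"],1),round(m["confidence"],2),pt("wrist",m["uv"],d,M).round(4))
E
python3 wl.py w1 nut_mid nut_tab handtight_rib stop_pin tester
python3 - <<'E'
from fit import *
d=np.load("pics/w1_d.npy"); M=np.load("pics/w1_M.npy"); m,n,Q=face("wrist",d,M,(280,210),300)
print(len(Q),m.round(4),n.round(4),np.degrees(np.arccos(n[2])),np.degrees(np.arctan2(-n[1],-n[0])), "off",n@m)
E
```

```text
time: 2.7
ee_pos: [0.5175, 0.0051, 0.2328]
tcp_rot: [152.0, -2.3, 94.6]
wrist_force: [-0.3, 0.3, -0.1]
opening: 0.0848
grasp_force: 0.0
q [ -2.4 -27.7 -22.8  67.3   5.3  84.9] F [-0.3  0.3 -0.1] t 2.7
nut_mid [281.6 203.7] 0.58 [[0.5633 0.0207 0.1486]]
nut_mid [308.7 253.6] 0.21 [[ 0.6139 -0.0372  0.1145]]
nut_tab [328.5 198.8] 0.89 [[0.6222 0.0167 0.1263]]
stop_pin [264.9 235.8] 0.77 [[ 0.5741 -0.0194  0.1021]]
tester [237.4 178.6] 0.67 [[0.5549 0.0291 0.0813]]
19658 [0.5885 0.0243 0.0996] [-0.4643 -0.0691  0.883 ] 27.99631280770139 8.463484882475035 off -0.186962300722019
```

View pics/w1.png

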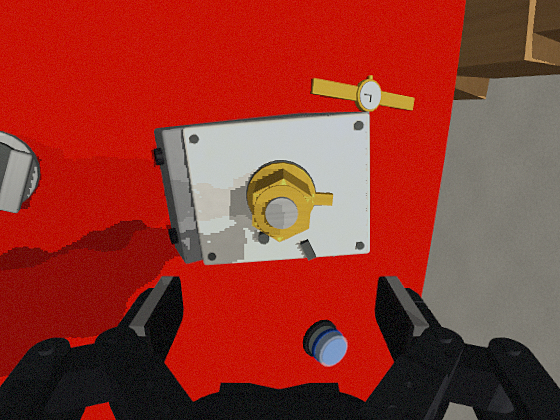

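```bash
cat > nutfit.py <<'E'
from fit import *; from tgt import *
def nutfit(tag):
    d=np.load(f"pics/{tag}_d.npy"); M=np.load(f"pics/{tag}_M.npy"); m,n,Q=face("wrist",d,M,(280,210),300)
    im=cv2.imread(f"pics/{tag}.png")
    psi=np.degrees(np.arctan2(-n[1],-n[0])); u=np.array([0,0,1])-n*n[2]; u/=np.linalg.norm(u); l=np.cross(n,u) # l: left of up, ccw
    vv,uu=np.mgrid[0:420,0:560]; uv=np.c_[uu.ravel(),vv.ravel()]; z=d.ravel(); ok=z>0; uv,z=uv[ok],z[ok]
    o,v=ray("wrist",uv,M); P=o+z[:,None]*v; h=(P-m)@n*1e3; xy=np.c_[(P-m)@u,(P-m)@l]*1e3
    q=np.c_[(Q-m)@u,(Q-m)@l]*1e3
    near=np.hypot(*xy.T)<90
    r=cv2.minAreaRect(q.astype(np.float32)); print("n",n.round(4),"psi",psi.round(2),"face rect",np.round(r[0],1),np.round(r[1],1),round(r[2],1))
    st=near&(h>52.5)&(h<59); c0=np.array(cv2.minEnclosingCircle(xy[st].astype(np.float32))[0]); print("stud h",np.median(h[st]).round(1),"c",c0.round(1),cv2.minEnclosingCircle(xy[st].astype(np.float32))[1])
    tp=near&(h>45)&(h<60)&(np.hypot(*(xy-c0).T)<30); r=cv2.minAreaRect(xy[tp].astype(np.float32)); hull=cv2.convexHull(xy[tp].astype(np.float32)); mo=cv2.moments(hull); c1=np.array([mo['m10'],mo['m01']])/mo['m00']
    e=(hull[:,0]-c1); ang=np.degrees(np.arctan2(-e[:,1],e[:,0]))
    # hex orientation: minimise support radius over 6 normals
    th=np.arange(-30,30,.5); s=[sum(np.max(e@np.array([np.cos(np.radians(t+60*k)),-np.sin(np.radians(t+60*k))])) for k in range(6)) for t in th]
    print("hex centre",c1.round(1),"flat angle cw",th[np.argmin(s)],"mean inradius",min(s)/6)
    for c in (c0,c1): print(" axis foot",(m+(u*c[0]+l*c[1])/1e3).round(4))
    c=c1; e=xy-c; rr=np.hypot(*e.T)
    tb=near&(h>4)&(h<12)&(rr>34)&(rr<46); t=e[tb]; a=np.degrees(np.arctan2(-t[:,1],t[:,0]))
    brass=(lambda p:(p[:,2].astype(int)-p[:,0]>60)&(p[:,1].astype(int)-p[:,0]>40))(im[uv[:,1],uv[:,0]])[tb]
    if brass.any(): print("tab cw deg",np.median(a[brass]).round(1),np.percentile(a[brass],[5,95]).round(1),brass.sum())
    rb=near&(h>3)&(h<9)&(rr>51)&(rr<65)
    if rb.any(): t=e[rb]; aa=np.degrees(np.arctan2(-t[:,1],t[:,0])); print("rib cw",np.median(aa).round(1),len(t),aa.min().round(1),aa.max().round(1))
    return m+(u*c1[0]+l*c1[1])/1e3,n,psi
if __name__=="__main__":
    import sys; nutfit(sys.argv[1])
E
python3 nutfit.py w1
```

```text
n [-0.4643 -0.0691  0.883 ] psi 8.46 face rect [-0.4 -7.1] [158.9 130.5] 0.1
stud h 55.0 c [-2.  -3.3] 16.24993896484375
hex centre [-0.5 -7.4] flat angle cw 8.0 mean inradius 22.20470426064561
 axis foot [0.5873 0.0208 0.0987]
 axis foot [0.5892 0.017  0.0994]
tab cw deg 7.2 [ 0.3 14.1] 157
rib cw 68.5 126 64.4 73.0
```

Wrist picture: stud top at (282,212), tab (330,199), rib (307,249), pin (264,238). The fit is consistent: tab at 7.5° clockwise, rib at 68.5°. Next I move down onto the nut.

```bash
cat >> tgt.py <<'E'
F=np.array([.589,.017,.0996]); A,U=frame(8.5)
E
python3 - <<'E'
from tgt import *
for h in (.07,.019): move(F+A*h,-A,dirn(A,U,7.5))
for w in (8.5,61.25,63): print((-A*w).round(1))
E
```

```text
rot [ 1.16  0.25 -2.79] tr [ 38.9   7.  -71.3]
rot [ 1.16  0.25 -2.79] tr [  62.5   10.5 -116.3]
[ 3.9  0.6 -7.5]
[ 28.4   4.3 -54.1]
[ 29.3   4.4 -55.6]
```

```bash
python3 -m jog '[{"rotation":[1.2,0.2,-2.8],"translation":[19,3.5,-35],"grip":85},{"rotation":[1.2,0.2,-2.8],"translation":[39,7,-71],"grip":85},{"rotation":[1.2,0.2,-2.8],"translation":[39,7,-71],"grip":85},{"rotation":[1.2,0.2,-2.8],"translation":[51,9,-94],"grip":85},{"rotation":[1.2,0.2,-2.8],"translation":[62.5,10.5,-116.3],"grip":85},{"rotation":[1.2,0.2,-2.8],"translation":[62.5,10.5,-116.3],"grip":85},{"rotation":[1.2,0.2,-2.8],"translation":[62.5,10.5,-116.3],"grip":40},{"rotation":[1.2,0.2,-2.8],"translation":[62.5,10.5,-116.3],"grip":40},{"rotation":[1.2,0.2,-2.8],"translation":[62.5,10.5,-116.3],"grip":40},{"rotation":[1.2,0.2,-2.8],"translation":[62.5,10.5,-116.3],"grip":40},{"rotation":[1.2,0.2,-2.8],"translation":[62.5,10.5,-116.3],"grip":40},{"rotation":[1.2,0.2,-2.8],"translation":[62.5,10.5,-116.3],"grip":40}]' 60
python3 - <<'E'
from tgt import *
o=readout.get_obs(); print(o["q"].round(1),o["torque"].round(2))
R0=R.from_euler("xyz",o["tcp_rot"],degrees=True).as_matrix(); print(R0[:,2]@A, np.degrees(np.arctan2(-R0[:,1]@np.cross(A,U),R0[:,1]@U)),((o["ee_pos"]-F)@np.c_[U,np.cross(A,U),A]*1e3).round(1))
E
```

```text
time: 4.2
ee_pos: [0.5801, 0.0149, 0.118]
tcp_rot: [152.1, -3.6, 91.8]
wrist_force: [-10.0, -1.4, 7.9]
opening: 0.0431
grasp_force: 61.2
[ -0.6 -19.  -29.6  51.6   4.3  89.5] [ 0.12  1.28 -0.06]
-0.9999982009579353 7.5961536356457335 [ 0.6 -0.7 20.5]
```

```bash
python3 -m jog '[{"rotation":[3.5,0.5,-6.8],"translation":[0,0,0],"grip":40},{"rotation":[7.1,1.1,-13.5],"translation":[0,0,0],"grip":40},{"rotation":[10.6,1.6,-20.3],"translation":[0,0,0],"grip":40},{"rotation":[14.2,2.15,-27],"translation":[0,0,0],"grip":40},{"rotation":[17.7,2.7,-33.8],"translation":[0,0,0],"grip":40},{"rotation":[21.3,3.2,-40.6],"translation":[0,0,0],"grip":40},{"rotation":[24.9,3.8,-47.4],"translation":[0,0,0],"grip":40},{"rotation":[28.4,4.3,-54.1],"translation":[0,0,0],"grip":40},{"rotation":[28.4,4.3,-54.1],"translation":[0,0,0],"grip":40},{"rotation":[28.4,4.3,-54.1],"translation":[0,0,0],"grip":40},{"rotation":[28.4,4.3,-54.1],"translation":[0,0,0],"grip":40},{"rotation":[28.4,4.3,-54.1],"translation":[0,0,0],"grip":40}]' 60
python3 - <<'E'
from tgt import *
o=readout.get_obs(); print(o["q"].round(1),o["torque"].round(2))
R0=R.from_euler("xyz",o["tcp_rot"],degrees=True).as_matrix(); print(R0[:,2]@A, np.degrees(np.arctan2(-R0[:,1]@np.cross(A,U),R0[:,1]@U)),((o["ee_pos"]-F)@np.c_[U,np.cross(A,U),A]*1e3).round(1))
E
```

```text
time: 5.4
ee_pos: [0.5795, 0.0152, 0.1177]
tcp_rot: [169.2, -25.9, 32.2]
wrist_force: [-15.2, 1.7, 8.8]
opening: 0.043
grasp_force: 61.7
[ -0.6 -18.9 -29.5  51.7   4.3 150.8] [ 0.18  1.83 -0.1 ]
-0.9999998226205157 68.84893464757967 [-0.  -0.4 20.5]
```

```bash
python3 -m jog '[{"rotation":[0,0,0],"translation":[0,0,0],"grip":85},{"rotation":[0,0,0],"translation":[0,0,0],"grip":85},{"rotation":[0,0,0],"translation":[0,0,0],"grip":85},{"rotation":[0,0,0],"translation":[0,0,0],"grip":85},{"rotation":[0,0,0],"translation":[-15,-2,28],"grip":85},{"rotation":[0,0,0],"translation":[-30,-4.5,57],"grip":85},{"rotation":[0,0,0],"translation":[-60,-9,115],"grip":85},{"rotation":[0,0,0],"translation":[-60,-9,115],"grip":85},{"rotation":[0,0,0],"translation":[-60,-9,115],"grip":85}]'
python3 wl.py w2 nut_tab; python3 nutfit.py w2
python3 - <<'E'
from h import *
for c in ["scene","side"]:
    im,d=imaging.camera(c); M=T(c)
    P=[]
    x0,x1,y0,y1=(90,175,190,290) if c=="scene" else (300,390,270,345)
    vv,uu=np.mgrid[y0:y1,x0:x1]; uv=np.c_[uu.ravel(),vv.ravel()]; px=im[uv[:,1],uv[:,0]].astype(int)
    g=(px.max(1)-px.min(1)<60)&(px.min(1)>110)
    Q=planez(c,uv[g],.014,M)[:,:2]; 
    m=Q.mean(0); ax=np.linalg.svd(Q-m,full_matrices=False)[2][0]; ax*=np.sign(ax[0]); s=(Q-m)@ax
    w=(Q-m)@[-ax[1],ax[0]]
    hd=s<s.min()+.085; cx,cy=np.polyfit(s[(s<s.min()+.075)&(s>s.min()+.02)],w[(s<s.min()+.075)&(s>s.min()+.02)],1)
    dirv=ax+np.array([-ax[1],ax[0]])*cx; dirv/=np.linalg.norm(dirv)
    hc=m+ax*(s.min()+.047)+np.array([-ax[1],ax[0]])*(cx*(s.min()+.047)+cy)
    e=(Q-hc)@dirv; print(c,g.sum(),"yaw",np.degrees(np.arctan2(*dirv[::-1])).round(2),"ext",e.min().round(4),e.max().round(4),"handle pt",hc.round(4),"origin from end", (hc+dirv*(e.min()+.167)).round(4))
    for k in spotter.mark_of(c,"wrench")[:1]: print(k["uv"],planez(c,k["uv"],0,M).round(4))
    r=cv2.minAreaRect(((Q-hc)@np.c_[dirv,[-dirv[1],dirv[0]]]*1e3).astype(np.float32)); print(r)
E
```

```text
time: 6.3
ee_pos: [0.5207, 0.0057, 0.2347]
tcp_rot: [168.9, -26.2, 32.2]
wrist_force: [0.2, 0.0, 0.2]
opening: 0.0847
grasp_force: 0.0
q [ -2.  -27.5 -22.5  67.1   4.9 149.5] F [0.2 0.  0.2] t 6.3
nut_tab [325.3 197.6] 0.61 [[ 0.6057 -0.0199  0.1153]]
n [-0.4631 -0.0701  0.8835] psi 8.61 face rect [-7.9 -3.4] [129.4 159.5] 89.7
stud h 55.0 c [-9.4 -1.1] 16.944116592407227
hex centre [-8.2 -3.3] flat angle cw 10.0 mean inradius 22.213446480097346
 axis foot [0.5878 0.0192 0.0989]
 axis foot [0.5892 0.0172 0.0994]
tab cw deg 68.3 [61.7 76.1] 161
rib cw 68.3 145 64.0 72.5
scene 916 yaw 16.03 ext -0.0468 0.1544 handle pt [ 0.455  -0.3691] origin from end [ 0.5706 -0.3359]
[130.5, 261.6] [[ 0.5655 -0.3316  0.    ]]
((53.20293045043945, 1.3718147277832031), (200.3338623046875, 84.017578125), 1.9418420791625977)
side 843 yaw 17.98 ext -0.047 0.1531 handle pt [ 0.4537 -0.3743] origin from end [ 0.5678 -0.3373]
[358.1, 298.7] [[ 0.5765 -0.3381  0.    ]]
((52.73930358886719, 0.9394149780273438), (82.83969116210938, 199.38201904296875), 88.97943878173828)
```

Tab and rib coincide at 68.3°. Now the spanner.

```bash
python3 - <<'E'
from tgt import *
y=np.radians(17+90); move(np.array([.473,-.366,.20]),np.array([0,0,-1.]),np.array([np.cos(y),np.sin(y),0]))
E
```

```text
rot [ -1.06  27.83 -12.4 ] tr [ -47.  -372.   -29.1]
```

```bash
python3 -m jog '[{"rotation":[0,7,-3],"translation":[-12,-45,0],"grip":60},{"rotation":[-0.5,14,-6.2],"translation":[-24,-90,0],"grip":60},{"rotation":[-1.1,27.8,-12.4],"translation":[-47,-372,-29],"grip":60},{"rotation":[-1.1,27.8,-12.4],"translation":[-47,-372,-29],"grip":60},{"rotation":[-1.1,27.8,-12.4],"translation":[-47,-372,-29],"grip":60},{"rotation":[-1.1,27.8,-12.4],"translation":[-47,-372,-29],"grip":60},{"rotation":[-1.1,27.8,-12.4],"translation":[-47,-372,-29],"grip":60},{"rotation":[-1.1,27.8,-12.4],"translation":[-47,-372,-29],"grip":60},{"rotation":[-1.1,27.8,-12.4],"translation":[-47,-372,-29],"grip":60},{"rotation":[-1.1,27.8,-12.4],"translation":[-47,-372,-29],"grip":60},{"rotation":[-1.1,27.8,-12.4],"translation":[-47,-372,-29],"grip":60},{"rotation":[-1.1,27.8,-12.4],"translation":[-47,-372,-29],"grip":60}]'
python3 wl.py w3 wrench
cat > wr.py <<'E'
from h import *
import sys
def wfit(tag,z=.014):
    im=cv2.imread(f"pics/{tag}.png").astype(int); d=np.load(f"pics/{tag}_d.npy"); M=np.load(f"pics/{tag}_M.npy")
    vv,uu=np.nonzero(d>0); uv=np.c_[uu,vv]; o,v=ray("wrist",uv,M); P=o+d[vv,uu][:,None]*v
    px=im[vv,uu]; g=(P[:,2]>.009)&(P[:,2]<.020)&(px.max(1)-px.min(1)<60)
    msk=np.zeros((420,560),np.uint8); msk[vv[g],uu[g]]=1; n,lab,st,ce=cv2.connectedComponentsWithStats(msk); k=1+np.argmax(st[1:,4]); g&=lab[vv,uu]==k
    Q=planez("wrist",uv[g],z,M)[:,:2]; print("px",st[k],"median z",np.median(P[g][:,2]).round(4))
    m=Q.mean(0); ax=np.linalg.svd(Q-m,full_matrices=False)[2][0]; ax*=np.sign(ax@[1,.3])
    for _ in range(3):
        n_=np.array([-ax[1],ax[0]]); s=(Q-m)@ax; w=(Q-m)@n_; s0=s.min(); i=(s>s0+.02)&(s<s0+.085)
        b=np.arange(s0+.02,s0+.085,.002); mid=[(w[(s>=t)&(s<t+.002)].min()+w[(s>=t)&(s<t+.002)].max())/2 for t in b]
        k,c=np.polyfit(b+.001,mid,1); m=m+n_*c; ax=ax+n_*k; ax/=np.linalg.norm(ax)
    s=(Q-m)@ax; w=(Q-m)@[-ax[1],ax[0]]
    print("yaw",np.degrees(np.arctan2(ax[1],ax[0])).round(2),"len",(s.max()-s.min()).round(4),"w",w.min().round(4),w.max().round(4),"origin(end)",(m+ax*(s.min()+.167)).round(4),"origin(tip)",(m+ax*(s.max()-.033)).round(4))
wfit(sys.argv[1])
E
python3 wr.py w3
```

```text
time: 7.8
ee_pos: [0.4736, -0.365, 0.2022]
tcp_rot: [179.9, -0.2, 17.1]
wrist_force: [0.5, 0.4, 1.0]
opening: 0.0601
grasp_force: 0.0
q [-3.760e+01  1.090e+01  1.350e+01  9.230e+01  1.000e-01  1.253e+02] F [0.5 0.4 1. ] t 7.8
px [ 227   38   95  211 7709] median z 0.0135
yaw 18.46 len 0.2016 w -0.0425 0.0415 origin(end) [ 0.5676 -0.332 ] origin(tip) [ 0.5692 -0.3315]
```

View pics/w3.png

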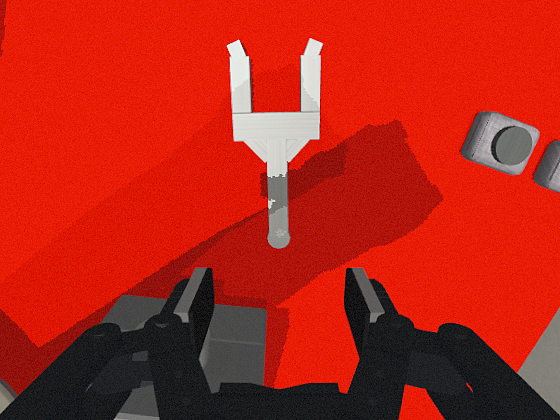

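```bash
python3 - <<'E'
from tgt import *
y=np.radians(18.2+90); move(np.array([.4778,-.3618,.004]),np.array([0,0,-1.]),np.array([np.cos(y),np.sin(y),0]))
print(readout.get_obs()["ee_pos"])
E
```

```text
rot [0.09 0.2  1.09] tr [   4.2    3.3 -198.4]
[ 0.47363794 -0.36511159  0.20240397]
```

```bash
python3 -m jog '[{"rotation":[0,0,1.1],"translation":[4.2,3.3,-45],"grip":60},{"rotation":[0,0,1.1],"translation":[4.2,3.3,-90],"grip":60},{"rotation":[0,0,1.1],"translation":[4.2,3.3,-135],"grip":60},{"rotation":[0,0,1.1],"translation":[4.2,3.3,-170],"grip":60},{"rotation":[0,0,1.1],"translation":[4.2,3.3,-188],"grip":60},{"rotation":[0,0,1.1],"translation":[4.2,3.3,-195],"grip":60},{"rotation":[0,0,1.1],"translation":[4.2,3.3,-197],"grip":60},{"rotation":[0,0,1.1],"translation":[4.2,3.3,-197],"grip":60}]'
python3 - <<'E'
from h import *
o=readout.get_obs(); print(o["ee_pos"],o["wrist_force"].round(1))
E
```

```text
time: 8.7
ee_pos: [0.4781, -0.3629, 0.0062]
tcp_rot: [179.8, -0.2, 18.1]
wrist_force: [0.5, 1.1, -0.1]
opening: 0.0599
grasp_force: 0.0
[ 0.47807378 -0.36292508  0.0062295 ] [ 0.5  1.1 -0.1]
```

Lower 3 mm, grip firmly, then lift 60 mm.

```bash
python3 -m jog '[{"rotation":[0,0,0],"translation":[0,1,-3],"grip":60},{"rotation":[0,0,0],"translation":[0,1,-3],"grip":15},{"rotation":[0,0,0],"translation":[0,1,-3],"grip":15},{"rotation":[0,0,0],"translation":[0,1,-3],"grip":15},{"rotation":[0,0,0],"translation":[0,1,-3],"grip":15},{"rotation":[0,0,0],"translation":[0,1,-3],"grip":15},{"rotation":[0,0,0],"translation":[0,1,-3],"grip":15},{"rotation":[0,0,0],"translation":[0,1,-3],"grip":15}]' 110
python3 -m jog '[{"rotation":[0,0,0],"translation":[0,0,10],"grip":15},{"rotation":[0,0,0],"translation":[0,0,30],"grip":15},{"rotation":[0,0,0],"translation":[0,0,60],"grip":15},{"rotation":[0,0,0],"translation":[0,0,100],"grip":15},{"rotation":[0,0,0],"translation":[0,0,150],"grip":15},{"rotation":[0,0,0],"translation":[0,0,180],"grip":15},{"rotation":[0,0,0],"translation":[0,0,180],"grip":15},{"rotation":[0,0,0],"translation":[0,0,180],"grip":15},{"rotation":[0,0,0],"translation":[0,0,180],"grip":15}]'
python3 wl.py w4 wrench
python3 - <<'E'
from h import *
im=cv2.imread("pics/w4.png"); d=np.load("pics/w4_d.npy"); M=np.load("pics/w4_M.npy")
o=readout.get_obs(); Rt=R.from_euler("xyz",o["tcp_rot"],degrees=True).as_matrix()
vv,uu=np.nonzero((d>0)&(d<.45)); px=im[vv,uu].astype(int); g=(px.max(1)-px.min(1)<70)&(vv<290); vv,uu=vv[g],uu[g]
oo,v=ray("wrist",np.c_[uu,vv],M); P=((oo+d[vv,uu][:,None]*v)-o["ee_pos"])@Rt*1e3
g=(abs(P[:,2])<40)&(P[:,0]>20); P=P[g]; print(len(P),P.min(0).round(1),P.max(0).round(1))
for a in range(20,140,15):
    q=P[(P[:,0]>=a)&(P[:,0]<a+5)]
    if len(q): print(a,q[:,1].min().round(1),q[:,1].max().round(1),"z top",np.median(q[:,2]).round(1))
E
```

```text
time: 9.5
ee_pos: [0.4777, -0.362, 0.0029]
tcp_rot: [179.8, -0.2, 18.1]
wrist_force: [-0.9, 1.0, 5.7]
opening: 0.0168
grasp_force: 98.0
time: 10.4
ee_pos: [0.4768, -0.3613, 0.1801]
tcp_rot: [-180.0, -0.0, 18.1]
wrist_force: [0.1, -0.3, -2.8]
opening: 0.0169
grasp_force: 97.6
q [-37.2  10.9  11.   90.1   0.  124.7] F [ 0.1 -0.3 -2.8] t 10.4
33499 [ 20.  -41.2 -12.8] [115.7  41.6   4.4]
20 -16.9 17.0 z top -10.5
35 -31.1 31.1 z top -10.3
50 -40.8 41.4 z top -10.2
65 -41.2 41.2 z top -9.7
80 -41.0 41.3 z top -9.8
95 -41.0 41.2 z top -9.7
110 -41.2 41.6 z top -9.5
```

```bash
cat > thr.py <<'E'
from h import *
import sys
def thr(tag):
    im=cv2.imread(f"pics/{tag}.png"); d=np.load(f"pics/{tag}_d.npy"); M=np.load(f"pics/{tag}_M.npy")
    Tt=M@np.linalg.inv(np.array(imaging.camera_info("wrist")["tool_from_camera"]))
    vv,uu=np.nonzero((d>0)&(d<.45)); oo,v=ray("wrist",np.c_[uu,vv],M); P=((oo+d[vv,uu][:,None]*v)-Tt[:3,3])@Tt[:3,:3]*1e3
    P=P[(abs(P[:,2]+10)<4)&(P[:,0]>15)&(P[:,0]<140)&(abs(P[:,1])<50)]
    for y in (-15,-8,0,8,15): q=P[abs(P[:,1]-y)<2]; print("throat at y",y,np.percentile(q[:,0],99.5).round(1))
    q=P[P[:,0]>90]; i=q[:,1]>0; print("jaw inner y",np.percentile(q[i][:,1],1).round(1),np.percentile(q[~i][:,1],99).round(1),"max x",P[:,0].max().round(1))
thr(sys.argv[1])
E
python3 thr.py w4
```

```text
throat at y -15 66.3
throat at y -8 66.2
throat at y 0 66.2
throat at y 8 66.2
throat at y 15 66.2
jaw inner y 23.2 -23.1 max x 115.2
```

```bash
cat >> tgt.py <<'E'
def wpose(cw,h,back): # tool pose for spanner mouth at cw, underside h m out, backed off; tool x=W
    W=dirn(A,U,cw); return F+A*(h+.004)-W*(.0943+back), -A, np.cross(-A,W)
E
python3 - <<'E'
from tgt import *
for h,b in ((.09,.09),(.023,.085),(.023,.0)): move(*wpose(278.6,h,b))
print(dirn(A,U,278.6).round(3),A)
E
```

```text
rot [-13.8  -26.54  70.25] tr [ 71.4 187.9 -10.4]
rot [-13.8  -26.54  70.25] tr [102.5 197.6 -69.2]
rot [-13.8  -26.54  70.25] tr [101.1 282.4 -63.2]
[-0.016  0.997  0.07 ] [-0.46431482 -0.06939232  0.88294759]
```

```bash
python3 -m jog '[{"rotation":[-1.4,-2.7,7],"translation":[0,0,10],"grip":15},{"rotation":[-2.8,-5.3,14],"translation":[0,0,30],"grip":15},{"rotation":[-4.1,-8,21.1],"translation":[0,0,50],"grip":15},{"rotation":[-5.5,-10.6,28.1],"translation":[0,10,60],"grip":15},{"rotation":[-6.9,-13.3,35.1],"translation":[10,30,60],"grip":15},{"rotation":[-8.3,-15.9,42.1],"translation":[20,60,60],"grip":15},{"rotation":[-9.7,-18.6,49.2],"translation":[30,90,50],"grip":15},{"rotation":[-11,-21.2,56.2],"translation":[45,120,40],"grip":15},{"rotation":[-12.4,-23.9,63.2],"translation":[60,150,20],"grip":15},{"rotation":[-13.8,-26.5,70.2],"translation":[71,180,0],"grip":15},{"rotation":[-13.8,-26.5,70.2],"translation":[71.4,188,-10],"grip":15},{"rotation":[-13.8,-26.5,70.2],"translation":[71.4,188,-10],"grip":15},{"rotation":[-13.8,-26.5,70.2],"translation":[71.4,188,-10],"grip":15}]'
python3 wl.py w5 nut_tab; python3 thr.py w5
python3 - <<'E'
from tgt import *
for h,b in ((.023,.085),(.023,.04),(.023,.0)): move(*wpose(278.6,h,b))
E
```

```text
time: 11.8
ee_pos: [0.5488, -0.1743, 0.1723]
tcp_rot: [152.2, -4.1, 90.8]
wrist_force: [0.6, -0.6, -2.9]
opening: 0.0173
grasp_force: 97.6
q [-25.  -16.5 -21.3  61.2  15.1  68.4] F [ 0.6 -0.6 -2.9] t 11.8
throat at y -15 66.3
throat at y -8 66.2
throat at y 0 66.1
throat at y 8 66.2
throat at y 15 66.2
jaw inner y 22.8 -23.5 max x 115.3
rot [-0.05  0.18  0.13] tr [ 30.   11.1 -62.4]
rot [-0.05  0.18  0.13] tr [ 29.3  56.  -59.2]
rot [-0.05  0.18  0.13] tr [ 28.7  95.9 -56.4]
```

View pics/w5.png

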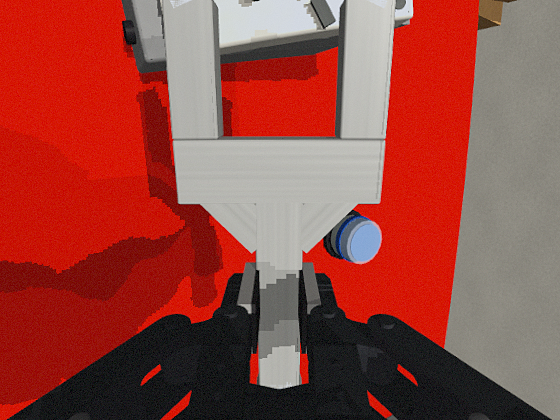

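The spanner sits straight in the fingers, with its throat edge at row ~137 and the tester and rib at the top (320,10). I lower it and slide it on.

```bash
python3 -m jog '[{"rotation":[0,0.2,0.1],"translation":[10,3.5,-21],"grip":15},{"rotation":[0,0.2,0.1],"translation":[20,7,-42],"grip":15},{"rotation":[0,0.2,0.1],"translation":[30,11,-62.4],"grip":15},{"rotation":[0,0.2,0.1],"translation":[30,11,-62.4],"grip":15},{"rotation":[0,0.2,0.1],"translation":[29.7,33,-61],"grip":15},{"rotation":[0,0.2,0.1],"translation":[29.3,56,-59.2],"grip":15},{"rotation":[0,0.2,0.1],"translation":[29.3,56,-59.2],"grip":15},{"rotation":[0,0.2,0.1],"translation":[29.3,56,-59.2],"grip":15}]'
python3 wl.py w6 nut_tab
python3 - <<'E'
from tgt import *
move(*wpose(278.6,.023,0))
E
```

```text
time: 12.7
ee_pos: [0.5786, -0.1182, 0.1146]
tcp_rot: [152.2, -4.1, 91.0]
wrist_force: [0.5, -0.4, -2.3]
opening: 0.017
grasp_force: 97.7
q [-17.2 -15.3 -26.9  52.8  11.8  75.5] F [ 0.5 -0.4 -2.3] t 12.7
nut_tab [354.  307.5] 0.7 [[ 0.7018 -0.2121  0.0258]]
nut_tab [325.7  66.9] 0.64 [[ 0.604  -0.0227  0.114 ]]
rot [-0.05 -0.01 -0.03] tr [-0.5 39.7  3. ]
```

View pics/w6.png

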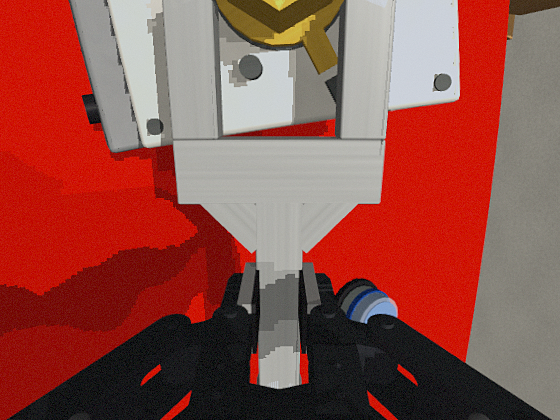

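The jaw straddles the nut: inner edges at columns 219 and 340, nut centred near 281, tab at (320,50), pin at (250,67). I slide it home.

```bash
python3 -m jog '[{"rotation":[0,0,0],"translation":[-0.2,15,1.2],"grip":15},{"rotation":[0,0,0],"translation":[-0.4,30,2.3],"grip":15},{"rotation":[0,0,0],"translation":[-0.5,39.7,3],"grip":15},{"rotation":[0,0,0],"translation":[-0.5,39.7,3],"grip":15},{"rotation":[0,0,0],"translation":[-0.5,39.7,3],"grip":15}]'
python3 - <<'E'
from tgt import *
o=readout.get_obs(); R0=R.from_euler("xyz",o["tcp_rot"],degrees=True).as_matrix(); W=R0[:,0]
print(((o["ee_pos"]+W*.0943-F)@np.c_[U,np.cross(A,U),A]*1e3).round(1),"torque",o["torque"].round(2))
p0,_,_=wpose(278.6,.023,0)
for k in range(7,50,7): p=wpose(278.6+k,.023,0)[0]; print(k,"rot",(-A*k).round(1),"tr",((p-p0)*1e3).round(1))
E
```

```text
time: 13.3
ee_pos: [0.5778, -0.0784, 0.116]
tcp_rot: [152.3, -4.1, 91.0]
wrist_force: [-0.1, 0.0, -2.9]
opening: 0.0167
grasp_force: 97.7
[-0.5  0.6 26.5] torque [-0.16  0.53 -0.01]
7 rot [ 3.3  0.5 -6.2] tr [-10.2   0.9  -5.3]
14 rot [  6.5   1.  -12.4] tr [-20.2   3.2 -10.4]
21 rot [  9.8   1.5 -18.5] tr [-30.    6.9 -15.2]
28 rot [ 13.    1.9 -24.7] tr [-39.4  11.8 -19.8]
35 rot [ 16.3   2.4 -30.9] tr [-48.2  18.  -23.9]
42 rot [ 19.5   2.9 -37.1] tr [-56.3  25.3 -27.6]
49 rot [ 22.8   3.4 -43.3] tr [-63.5  33.7 -30.8]
```

```bash
python3 -m jog '[{"rotation":[1.6,0.3,-3.1],"translation":[-5.1,0.4,-2.7],"grip":15},{"rotation":[3.3,0.5,-6.2],"translation":[-10.2,0.9,-5.3],"grip":15},{"rotation":[4.9,0.7,-9.3],"translation":[-15.2,2,-7.9],"grip":15},{"rotation":[6.5,1,-12.4],"translation":[-20.2,3.2,-10.4],"grip":15},{"rotation":[8.1,1.2,-15.5],"translation":[-25.1,5,-12.8],"grip":15},{"rotation":[9.8,1.5,-18.5],"translation":[-30,6.9,-15.2],"grip":15},{"rotation":[11.4,1.7,-21.6],"translation":[-34.7,9.3,-17.5],"grip":15},{"rotation":[13,1.9,-24.7],"translation":[-39.4,11.8,-19.8],"grip":15},{"rotation":[14.6,2.2,-27.8],"translation":[-43.8,14.9,-21.9],"grip":15},{"rotation":[16.3,2.4,-30.9],"translation":[-48.2,18,-23.9],"grip":15},{"rotation":[16.3,2.4,-30.9],"translation":[-48.2,18,-23.9],"grip":15},{"rotation":[16.3,2.4,-30.9],"translation":[-48.2,18,-23.9],"grip":15}]'
cat > chk.py <<'E'
from tgt import *
o=readout.get_obs(); R0=R.from_euler("xyz",o["tcp_rot"],degrees=True).as_matrix(); W=R0[:,0]; B=np.c_[U,np.cross(A,U),A]
print("axis err",((o["ee_pos"]+W*.0943-F)@B*1e3).round(1),"mouth cw",(np.degrees(np.arctan2(-W@B[:,1],W@U))%360).round(1),"F tool",(o["wrist_force"]@R0).round(1),"T",(o["torque"]@R0).round(2))
E
python3 chk.py; python3 wl.py w7 nut_tab
```

```text
time: 14.5
ee_pos: [0.5301, -0.0606, 0.0927]
tcp_rot: [158.9, -19.1, 58.6]
wrist_force: [5.0, 1.8, -2.2]
opening: 0.0171
grasp_force: 97.5
axis err [ 0.3  0.3 27. ] mouth cw 313.6 F tool [3.2 1.9 4.4] T [-0.15  0.04  0.15]
q [-11.5 -24.6 -36.2  51.7   9.4 115.7] F [ 5.   1.8 -2.2] t 14.5
nut_tab [334.9 148.6] 0.8 [[ 0.5721 -0.0236  0.1292]]
```

View pics/w7.png

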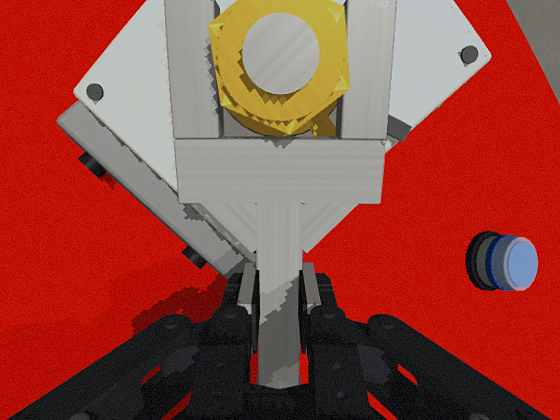

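The spanner is engaged and the nut has turned: tab under the head near (322,128), rib at (400,130). I continue in small steps towards the stop.

```bash
python3 -m jog '[{"rotation":[0.8,0.1,-1.5],"translation":[-2.1,1.8,-1],"grip":15},{"rotation":[1.6,0.2,-3.1],"translation":[-4.2,3.6,-1.9],"grip":15},{"rotation":[2.3,0.3,-4.4],"translation":[-5.8,5.2,-2.6],"grip":15},{"rotation":[2.3,0.3,-4.4],"translation":[-5.8,5.2,-2.6],"grip":15}]'
python3 chk.py
python3 -m jog '[{"rotation":[0.4,0.1,-0.9],"translation":[-1.1,1.1,-0.5],"grip":15},{"rotation":[0.9,0.2,-1.8],"translation":[-2.3,2.1,-1.1],"grip":15},{"rotation":[0.9,0.2,-1.8],"translation":[-2.3,2.1,-1.1],"grip":15}]'
python3 chk.py
```

```text
time: 15.0
ee_pos: [0.5243, -0.0553, 0.09]
tcp_rot: [160.5, -20.8, 53.5]
wrist_force: [6.7, -0.5, -1.4]
opening: 0.0169
grasp_force: 97.6
axis err [ 0.3  0.4 26.9] mouth cw 318.6 F tool [2.8 4.5 4.3] T [-0.43 -0.07  0.18]
time: 15.3
ee_pos: [0.5221, -0.0532, 0.0891]
tcp_rot: [161.3, -21.4, 51.5]
wrist_force: [4.0, -0.3, -1.1]
opening: 0.017
grasp_force: 97.6
axis err [ 0.3  0.3 26.9] mouth cw 320.6 F tool [1.7 2.6 2.9] T [-0.41  0.03  0.13]
```

```bash
for i in 1 2; do python3 -m jog '[{"rotation":[0.5,0.1,-0.9],"translation":[-1.1,1.2,-0.5],"grip":15},{"rotation":[0.9,0.1,-1.8],"translation":[-2.1,2.3,-0.9],"grip":15},{"rotation":[0.9,0.1,-1.8],"translation":[-2.1,2.3,-0.9],"grip":15}]' | grep -E 'time|force'
python3 chk.py; done
```

```text
time: 15.6
wrist_force: [8.4, -1.1, -1.1]
grasp_force: 97.5
axis err [ 1.2  0.  27.3] mouth cw 322.6 F tool [3.8 5.9 4.9] T [-1.01  0.16 -0.23]
time: 15.9
wrist_force: [11.9, -1.8, -0.3]
grasp_force: 97.5
axis err [ 2.1 -0.4 27.7] mouth cw 324.5 F tool [6.1 8.6 5.8] T [-1.51  0.38 -0.65]
```

```bash
python3 wl.py w8 nut_tab stop_pin; cat > hexang.py <<'E'
from tgt import *
import sys
tag=sys.argv[1]; im=cv2.imread(f"pics/{tag}.png"); d=np.load(f"pics/{tag}_d.npy"); M=np.load(f"pics/{tag}_M.npy")
vv,uu=np.nonzero(d>0); o,v=ray("wrist",np.c_[uu,vv],M); P=o+d[vv,uu][:,None]*v-F; B=np.c_[U,np.cross(A,U),A]; q=P@B*1e3
px=im[vv,uu].astype(int); br=(px[:,2]-px[:,0]>60)&(px[:,1]-px[:,0]>40)
t=q[(q[:,2]>45)&(q[:,2]<52)&(np.hypot(q[:,0],q[:,1])<32)&br][:,:2]; print(len(t),"hex h",np.median(q[(q[:,2]>45)&(q[:,2]<52)&br][:,2]).round(1))
hull=cv2.convexHull(t.astype(np.float32))[:,0]; th=np.arange(60,125,.5)
from scipy.optimize import minimize
def cost(x):
    a=np.radians(x[2]+60*np.arange(6)); s=np.array([np.max((hull-x[:2])@[np.cos(b),-np.sin(b)]) for b in a]); return ((s-22)**2).sum()
best=min((minimize(cost,[0,0,a0],method="Nelder-Mead") for a0 in (75,85,95,105,115)),key=lambda r:r.fun); print("centre",best.x[:2].round(2),"flat cw",(best.x[2]%60).round(1),"or +60",(best.x[2]%60+60).round(1),"cost",best.fun.round(2))
rr=np.hypot(q[:,0],q[:,1]); s=br&(q[:,2]>4)&(q[:,2]<12)&(rr>34)&(rr<46)
if s.any(): a=np.degrees(np.arctan2(-q[s,1],q[s,0])); print("tab cw",np.median(a).round(1),a.min().round(1),a.max().round(1),s.sum())
E
python3 hexang.py w2; python3 hexang.py w7; python3 hexang.py w8
```

```text
q [-10.1 -27.  -38.3  51.5   8.6 128.1] F [11.9 -1.8 -0.3] t 15.9
nut_tab [334.3 148.2] 0.73 [[ 0.5671 -0.023   0.1268]]
1980 hex h 49.9
centre [0. 0.] flat cw 9.8 or +60 69.8 cost 0.38
tab cw 68.0 60.6 114.4 157
10065 hex h 50.0
centre [ 0.34 -0.13] flat cw 36.0 or +60 96.0 cost 0.36
tab cw 93.4 88.1 101.7 109
10215 hex h 50.0
centre [ 0.35 -0.1 ] flat cw 43.2 or +60 103.2 cost 0.3
tab cw 102.1 95.4 109.3 86
```

The nut hexagon now reads 103.2° (1.80 rad) and the wrist torque has risen, so it is at the stop. I back the spanner off within its slack, then withdraw it.

```bash
python3 - <<'E'
from tgt import *
move(*wpose(319,.023,0)); move(*wpose(314.3,.023,0))
W=dirn(A,U,314.3); print("out",(-W*90).round(1)," up",(A*80).round(1))
E
```

```text
rot [-2.5   0.05  4.92] tr [ 4.2 -6.2  1.4]
rot [-4.7  -0.27  9.06] tr [  9.7 -11.1   3.9]
out [-45.4 -71.9 -29.5]  up [-37.1  -5.6  70.6]
```

```bash
python3 -m jog '[{"rotation":[-1.2,0,2.5],"translation":[2.1,-3,0.7],"grip":15},{"rotation":[-2.5,0,4.9],"translation":[4.2,-6.2,1.4],"grip":15},{"rotation":[-3.6,-0.1,7],"translation":[7,-8.7,2.7],"grip":15},{"rotation":[-4.7,-0.3,9.1],"translation":[9.7,-11.1,3.9],"grip":15},{"rotation":[-4.7,-0.3,9.1],"translation":[9.7,-11.1,3.9],"grip":15},{"rotation":[-4.7,-0.3,9.1],"translation":[9.7,-11.1,3.9],"grip":15}]'
python3 chk.py
python3 - <<'E'
from tgt import *
move(*wpose(314.3,.023,0))
E
python3 wl.py w9; python3 hexang.py w9; python3 thr.py w9
```

```text
time: 16.65
ee_pos: [0.5271, -0.0602, 0.0906]
tcp_rot: [159.4, -19.0, 57.5]
wrist_force: [2.1, -4.9, -0.3]
opening: 0.0169
grasp_force: 98.1
axis err [-2.3  0.1 25.9] mouth cw 314.4 F tool [-2.9  4.4  0.9] T [-0.74 -0.9   0.48]
rot [-0.05 -0.26  0.12] tr [ 1.8 -0.   1.9]
q [-11.4 -24.7 -36.3  52.    9.1 116.7] F [ 2.1 -4.9 -0.3] t 16.65
9630 hex h 50.0
centre [ 0.2  -0.07] flat cw 43.5 or +60 103.5 cost 0.2
tab cw 99.8 94.8 110.7 148
throat at y -15 66.2
throat at y -8 66.1
throat at y 0 66.0
throat at y 8 65.9
throat at y 15 65.8
jaw inner y 26.1 -22.4 max x 115.1
```

```bash
python3 -m jog '[{"rotation":[-0.7,-0.2,1.4],"translation":[3.5,-1.5,2.6],"grip":15},{"rotation":[-0.7,-0.2,1.4],"translation":[3.5,-1.5,2.6],"grip":15},{"rotation":[-0.7,-0.2,1.4],"translation":[3.5,-1.5,2.6],"grip":15}]'
python3 chk.py; python3 - <<'E'
from tgt import *
print((-dirn(A,U,313.5)*90).round(1))
E
```

```text
time: 17.0
ee_pos: [0.5302, -0.0606, 0.0926]
tcp_rot: [159.0, -18.6, 59.2]
wrist_force: [1.4, -1.3, -1.6]
opening: 0.017
grasp_force: 97.8
axis err [-0.7  1.1 26.5] mouth cw 312.8 F tool [-0.8  1.3  2. ] T [ 0.06 -0.63  0.18]
[-44.4 -72.7 -29.1]
```

```bash
python3 -m jog '[{"rotation":[0,0,0],"translation":[-7.4,-12.1,-4.8],"grip":15},{"rotation":[0,0,0],"translation":[-17,-28,-11],"grip":15},{"rotation":[0,0,0],"translation":[-29,-48,-19],"grip":15},{"rotation":[0,0,0],"translation":[-44.4,-72.7,-29.1],"grip":15},{"rotation":[0,0,0],"translation":[-44.4,-72.7,-29.1],"grip":15},{"rotation":[0,0,0],"translation":[-54,-76,0],"grip":15},{"rotation":[0,0,0],"translation":[-70,-90,40],"grip":15},{"rotation":[0,0,0],"translation":[-70,-120,80],"grip":15},{"rotation":[0,0,0],"translation":[-70,-160,100],"grip":15},{"rotation":[0,0,0],"translation":[-70,-160,100],"grip":15},{"rotation":[0,0,0],"translation":[-70,-160,100],"grip":15}]'
python3 wl.py w10; python3 thr.py w10
python3 - <<'E'
from tgt import *
y=np.radians(18+90); move(np.array([.477,-.362,.10]),np.array([0,0,-1.]),np.array([np.cos(y),np.sin(y),0]))
im,d=imaging.camera("scene"); M=T("scene"); cv2.imwrite("pics/s2.png",im[:,:,::-1])
for c in ["nut_tab","stop_pin","handtight_rib"]:
    for m in spotter.mark_of("scene",c)[:2]: print(c,m)
E
```

```text
time: 18.1
ee_pos: [0.4603, -0.221, 0.1928]
tcp_rot: [159.0, -18.6, 59.1]
wrist_force: [-0.3, 0.6, -3.9]
opening: 0.0171
grasp_force: 97.9
q [-36.3 -22.6 -23.   69.2  19.3  91.6] F [-0.3  0.6 -3.9] t 18.1
throat at y -15 66.1
throat at y -8 66.0
throat at y 0 66.0
throat at y 8 66.0
throat at y 15 66.0
jaw inner y 23.0 -23.3 max x 115.0
rot [  4.86  27.83 -36.94] tr [  16.9 -141.8  -92. ]
nut_tab {'uv': [247.8, 256.7], 'confidence': 0.71}
nut_tab {'uv': [142.9, 120.4], 'confidence': 0.56}
stop_pin {'uv': [251.1, 255.3], 'confidence': 0.56}
handtight_rib {'uv': [117.8, 117.3], 'confidence': 0.93}
handtight_rib {'uv': [244.2, 265.4], 'confidence': 0.67}
```

```bash
python3 -m jog '[{"rotation":[0.8,4.6,-6.2],"translation":[3,-24,0],"grip":15},{"rotation":[1.6,9.3,-12.3],"translation":[6,-48,0],"grip":15},{"rotation":[2.4,13.9,-18.5],"translation":[9,-72,-20],"grip":15},{"rotation":[3.2,18.6,-24.6],"translation":[12,-96,-40],"grip":15},{"rotation":[4.1,23.2,-30.8],"translation":[15,-120,-65],"grip":15},{"rotation":[4.9,27.8,-36.9],"translation":[17,-142,-92],"grip":15},{"rotation":[4.9,27.8,-36.9],"translation":[17,-142,-120],"grip":15},{"rotation":[4.9,27.8,-36.9],"translation":[17,-142,-150],"grip":15},{"rotation":[4.9,27.8,-36.9],"translation":[17,-142,-165],"grip":15},{"rotation":[4.9,27.8,-36.9],"translation":[17,-142,-172],"grip":15},{"rotation":[4.9,27.8,-36.9],"translation":[17,-142,-172],"grip":15},{"rotation":[4.9,27.8,-36.9],"translation":[17,-142,-172],"grip":15}]'
python3 wl.py w11
python3 - <<'E'
from h import *
d=np.load("pics/w11_d.npy"); M=np.load("pics/w11_M.npy"); vv,uu=np.nonzero(d>0); o,v=ray("wrist",np.c_[uu,vv],M); P=o+d[vv,uu][:,None]*v
Tt=M@np.linalg.inv(np.array(imaging.camera_info("wrist")["tool_from_camera"])); q=(P-Tt[:3,3])@Tt[:3,:3]*1e3; g=(abs(q[:,2]+10)<4)&(q[:,0]>20)&(q[:,0]<110)&(abs(q[:,1])<40)
c=np.linalg.lstsq(np.c_[P[g],np.ones(g.sum())][:,[0,1,3]],P[g][:,2],rcond=None)[0]; print("slope deg",np.degrees(c[:2]).round(2)); 
for x in (25,55,85): s=g&(abs(q[:,0]-x)<3); print(x,"top z mm",np.median(P[s][:,2]*1e3).round(1))
for y in (-33,33): s=g&(abs(q[:,1]-y)<3); print("y",y,np.median(P[s][:,2]*1e3).round(1))
E
```

```text
time: 19.55
ee_pos: [0.478, -0.363, 0.0227]
tcp_rot: [179.8, -0.1, 18.1]
wrist_force: [0.7, -0.4, -3.0]
opening: 0.0171
grasp_force: 97.8
q [-37.2  12.7  -4.4  72.7  -0.  124.7] F [ 0.7 -0.4 -3. ] t 19.55
slope deg [-0.42 -0.11]
25 top z mm 33.1
55 top z mm 33.0
85 top z mm 32.7
y -33 32.8
y 33 32.8
```

```bash
python3 -m jog '[{"rotation":[0,0,0],"translation":[0,0,-8],"grip":15},{"rotation":[0,0,0],"translation":[0,0,-14],"grip":15},{"rotation":[0,0,0],"translation":[0,0,-17],"grip":15},{"rotation":[0,0,0],"translation":[0,0,-18.5],"grip":15},{"rotation":[0,0,0],"translation":[0,0,-19.3],"grip":15},{"rotation":[0,0,0],"translation":[0,0,-19.3],"grip":15},{"rotation":[0,0,0],"translation":[0,0,-19.3],"grip":15}]'
```

```text
time: 20.3
ee_pos: [0.4771, -0.3626, 0.0029]
tcp_rot: [179.9, -0.0, 18.1]
wrist_force: [-6.2, 4.0, 9.8]
opening: 0.017
grasp_force: 99.5
```

On the counter (about 13 N more upward than when carried). I open slowly and leave.

```bash
python3 -m jog '[{"rotation":[0,0,0],"translation":[0,0,0.8],"grip":25},{"rotation":[0,0,0],"translation":[0,0,0.8],"grip":45},{"rotation":[0,0,0],"translation":[0,0,0.8],"grip":60},{"rotation":[0,0,0],"translation":[0,0,0.8],"grip":60},{"rotation":[0,0,0],"translation":[0,0,0.8],"grip":60},{"rotation":[0,0,0],"translation":[0,0,15],"grip":60},{"rotation":[0,0,0],"translation":[0,0,40],"grip":60},{"rotation":[0,0,0],"translation":[0,0,90],"grip":60},{"rotation":[0,0,0],"translation":[0,0,140],"grip":60},{"rotation":[0,0,0],"translation":[0,0,190],"grip":60},{"rotation":[0,0,0],"translation":[0,0,200],"grip":60},{"rotation":[0,0,0],"translation":[0,0,200],"grip":60}]'
python3 wl.py w12; python3 wr.py w12
python3 - <<'E'
from h import *
im,d=imaging.camera("scene"); M=T("scene"); cv2.imwrite("pics/s3.png",im[:,:,::-1])
a=cv2.resize(im[215:325,215:325,::-1],(400,400),interpolation=3); b=cv2.resize(im[:,:,::-1],(400,300)); b=cv2.copyMakeBorder(b,0,100,0,0,0); cv2.imwrite("pics/fin.png",np.hstack([a,b]))
for n in ["caseholder","loupe","watch"]:
    for m in spotter.mark_of("scene",n)[:1]: print(n,m)
E
```

```text
time: 21.5
ee_pos: [0.4781, -0.3633, 0.2048]
tcp_rot: [179.7, -0.2, 18.1]
wrist_force: [0.1, 0.3, 0.6]
opening: 0.0599
grasp_force: 0.0
q [-37.2  11.2  14.   92.5  -0.  124.7] F [0.1 0.3 0.6] t 21.5
px [ 230   46   94  206 7522] median z 0.0135
yaw 18.5 len 0.201 w -0.0433 0.0409 origin(end) [ 0.5678 -0.3318] origin(tip) [ 0.5688 -0.3315]
caseholder {'uv': [279.6, 204.8], 'confidence': 0.57}
loupe {'uv': [156.7, 325.3], 'confidence': 0.72}
watch {'uv': [307.9, 353.1], 'confidence': 0.91}
```

View pics/fin.png

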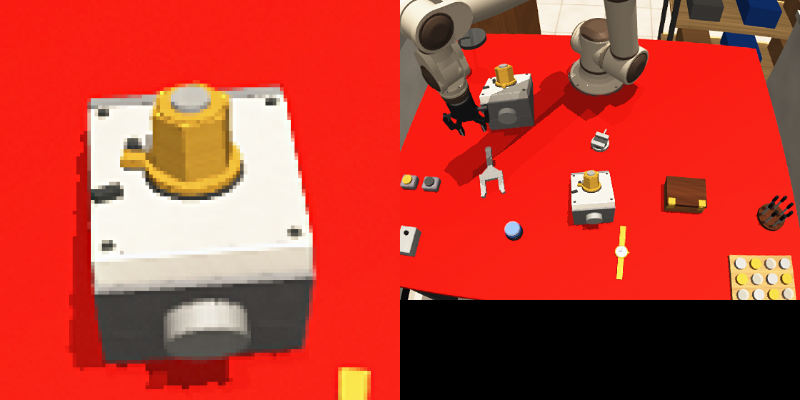

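The final crop shows the tab at (130,158) against the pin at (133,145). The spanner lies flat where it started and the bystanders have not moved.

```bash
python3 -c "
from workcell import bot
print(bot.job_done())"
```

```text
the job is handed in; nothing more can be done
None
```

I turned the nut by hand to the rib, then took it with the spanner to the stop pin; it read about 103° (1.8 rad). The spanner is laid flat back where it started, the bystanders look unmoved, and the job was handed in at about 21.6 s; no verdict came back.

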